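# Press the release key home in the desk shredder

### The job

Release the jammed cutter of the desk shredder: take the key with the flat paddle head and the four-ribbed stem out of the tool tray, turn it until its ribs line up with the four slots of the round socket on top of the shredder, and push it fully home against the spring, until the head rests on the socket's rim. Finish while still holding the key pressed home, because the spring lifts it as soon as you let go. Leave the other two keys standing in their compartments.

Things in the scene. Friction and masses are not known exactly. Their poses are not given: they have to be found in the camera images.
- paddle_key_center (a point): Centre of the release key, 35 mm above its foot; 70 mm tall, 40 to 85 g, z up, standing loose on its stem in the tray. Lower 30 mm: steel stem, 16 mm core with four ribs 7 mm wide, to radius 15 mm, at the key's +x, +y, -x, -y. Upper 40 mm (5 mm below to 35 mm above this point): flat black paddle head, 44 mm long along x, 12 mm thick along y. At the start x lies within 30 degrees of the row of keys.
- paddle_key: The same release key; origin in the middle of its foot, same axes.
- knob_key_center (a point): Centre (35 mm above the foot) of another key, 70 mm tall, with a round knob head of 36 mm diameter and a three-ribbed stem. Not wanted; stays standing in its compartment.
- block_key_center (a point): Centre (35 mm above the foot) of another key, 70 mm tall, with a square block head of 28 mm and a six-ribbed stem. Not wanted; stays standing in its compartment.
- tray: Open aluminium tool tray, fixed, 78 mm (x) by 240 mm (y), 16 mm high, walls and floor 3 mm; two dividers part it along y into three compartments, 78 mm from centre to centre, one key in each. Origin in the middle of its underside, z up.
- shredder: Desk shredder, fixed, 140 mm (x) by 220 mm (y), top 120 mm above the table. Origin in the middle of its underside, front to -x. On its top: the round socket (axis at x -25 mm, y -45 mm), in a black bezel of 80 mm diameter, 124 mm high; a rocker switch; and along the back the paper slot.
- socket_mouth (a point): Centre of the steel socket's mouth, level with its rim (48 mm outer, 33 mm inner diameter), 130 mm above the table. Four slots, 10 mm wide to radius 16.5 mm, along this point's +x, +y, -x, -y, round a 19 mm bore; any quarter turn fits. Turns about z, but stiffly (0.25 N m); starts at any angle. Key home: stem 30 mm in, paddle's underside on the rim, key's centre 5 mm above this point.
- plunger (a joint): Spring plunger in the bottom of the socket: 0 at rest with its top 20 mm below the rim, grows downward in m; 0.010 when the key is home. The spring pushes up with 4 N at 0 and 8 N at 0.010.
Things that resemble listed ones, but are neither listed nor needed, are in the scene too. Leave any orange look-alike of the paddle_key alone. Leave any pink look-alike of the part that bears knob_key_center alone.

How it is judged:
On the way, in this order (a step that is already met when the one before it is completed fails the run):
1. the paddle-headed key is lifted out of the tray in the fingers (height (world z) of paddle_key above 0.04 m and contact force between the fingers and paddle_key above 2 N), for 0.2 s.
2. its ribs have entered the slots of the socket (z of paddle_key in the frame of socket_mouth below -0.008 m and horizontal distance between paddle_key and socket_mouth below 0.005 m), for 0.1 s.
At the end, for the whole second after the job is handed in: For the last second the fingers (over 4 N) hold the paddle key in the socket: upright within 0.12 rad, within 5 mm of its axis, at most 2.5 mm short of home, plunger over 7 mm down; the other two keys upright (0.2 rad), within 45 mm of their starts (z of paddle_key_center in the frame of socket_mouth below 0.0075 m and horizontal distance between paddle_key_center and socket_mouth below 0.005 m and angle between paddle_key's own z axis and vertical below 0.12 rad and value of joint plunger above 0.007 m and contact force between the fingers and paddle_key above 4 N and angle between each of knob_key_center, block_key_center's own z axis and vertical below 0.2 rad and distance of each of knob_key_center, block_key_center from where it was at the start of the episode below 0.045 m); the arm keeps its last pose, push and grip.
It fails at once if another key is lifted or dropped out of the tray (distance of any of knob_key_center, block_key_center from where it was at the start of the episode above 0.06 m).
It also fails if it takes over 38 s, if anything falls off the work surface, if the arm or the gripper's body presses on something with over 40 N, if the wrist force passes 120 N, or if a joint passes its speed limit or range.

### The arm

A 6-joint arm with a two-finger parallel gripper is mounted at the origin on a cart in front of the work surface, level with it; the furniture and walls round the work are solid. World frame = base frame: x ahead of the robot, y to its left, z up, the work surface at z = 0. Lengths are in m, angles in rad, forces in N, time in s.
With the tool pointing down it reaches from about 0.3 to 0.775 m from the base axis. Payload 14.6 kg.
Tool frame: the origin (TCP) lies midway between the tips of the shut fingers; the grasp point (between the pads) lies 19 mm behind it (manip.pinch_z is the distance from the TCP to the grasp point, in m); z points along the fingers, y is the line along which they close (so a half turn about z gives the same grasp; the last joint's range is limited). The gripper opens to 85 mm and grips with 20 to 120 N. Pads are 22 mm wide; open, the fingers measure 114 mm over their backs; the gripper's body (76 mm by 85 mm) begins 54 mm behind the grasp point. The pads swing forward as they close: fully open they stand 13 mm farther back than shut.
Start: joints at [1.073, 0.3, 1.521, -0, 1.321, -0.067], TCP at [0.23, 0.5, 0.231] pointing down, gripper open.
Joint ranges: [-3.03, 3.03], [-0.79, 2.21], [0.23, 2.52], [-1.04, 4.18], [0, 3.07], [-2.55, 2.55]. Speed limits (rad/s): [2.22, 2.22, 2.57, 3.14, 3.14, 3.14].

### API

Orientations are given as a unit quaternion [x, y, z, w].
In Python, from bench import manip gives the robot as it stands. The module is installed in compiled form; this text tells all that it offers.
- The arm moves only by the tool arm_command, never from a script. Its argument "series" is a list of rows, each a list of 6 numbers: the shift along the world's x, y, z scaled (see below), then the turn, a rotation vector about the world's x, y, z scaled (see below). In form: [[dx, dy, dz, wx, wy, wz], ...]. A call has 1 to 20 rows; each row is the pose to reach, as a shift and turn from the pose commanded when the call began, turning the shorter way round; what a row does not reach only later rows make up. The controller multiplies each number of a shift by 0.5 m and each number of a turn by 180 degrees. A row lasts 1/10 s, in which the tool goes at most 50 mm and 8.59 degrees, less where a joint would pass 70% of its speed; a pose out of reach is approached as far as the arm can. A call with a number of a shift or a turn outside -1 to 1 is refused whole. A call with a gripper value outside its range is refused whole. "grip" is the closure, from -1 (fully open) to 1 (shut), set as the call begins (left out, the last holds). The fingers move at their own pace and stop on an object; "force" is the grip in N (left out, the last holds). Time passes only in rows, so rows that repeat a pose let the fingers close. It gives the time, the measured TCP pose, the force, the opening and the grip force at its end, in the units of the state.
- manip.observe(): the state, without advancing time (a new reading comes with each control period).
- manip.get_image(name): name is "scene" or "side" or "wrist"; returns a dict with "pixels" (420x560x3 uint8, red, green, blue), "fov_y" (degrees; the focal length in pixels is half the picture's height over the tangent of half this angle, whatever the lens; pixels are square), "cx", "cy" (the principal point, pixels), "view" (4x4, takes a point from world to camera coordinates). Camera axes: x right, y down, z forward; pixel columns grow to the right and rows downward; lengths in m; the calibration is good to about 2 mm. A picture is of the moment at which its call begins. There is no depth.
- manip.hand_in(): hands the job in; it is judged then, once.
The state is a dict: "time": time; "joint_positions": joint angles; "qd": joint speeds; "joint_torque": joint torques, N m; "tool_pos": TCP position; "orientation": TCP orientation; "ft_force": force on the tool from outside, world axes, zero at the start; "wrist_torque": the same for the moment, N m; "finger_gap": opening from 0.0 (shut) to 1.0 (fully open); "grip_force": force on a finger pad.
Only numpy, scipy, OpenCV 4.12 (cv2) and the standard library are available. Lean on these libraries where they do the work, as an engineer would, in place of code of your own. Each camera call takes 0.05 s, during which the arm holds its last target. There are 200 camera calls.

## Working session

There is one attempt and no reset: what is moved stays moved. The work goes in short steps, Python scripts to look and compute and a tool call to move; the robot and the scene stay as the last step left them, time stands still between calls to the robot, and variables do not carry over. Pictures are saved under pics/ and viewed, at most 10 in all, crops included, and the job is handed in when it is done.

Besides the shell and the picture viewer there is one more tool, called as name([rows], argument=value, ...), one row to a line, values as JSON. arm_command: Moves the arm, as the interface text tells. Shifts and turns lie within -1 to 1; 1 stands for 0.5 m of shift or 180 degrees of turn. Its arguments: {"type":"object","properties":{"series":{"type":"array"},"grip":{"type":"number"},"force":{"type":"number"}},"required":["series"]}

```bash
mkdir -p pics; cat > h.py <<'E'
import numpy as np, cv2, json
from bench import manip
def grab(n,tag):
    d=manip.get_image(n); p=np.array(d["pixels"]); cv2.imwrite(f"pics/{tag}.png",p[:,:,::-1])
    np.savez(f"pics/{tag}.npz",p=p,f=p.shape[0]/2/np.tan(np.radians(d["fov_y"])/2),cx=d["cx"],cy=d["cy"],V=np.array(d["view"]))
def load(tag): return np.load(f"pics/{tag}.npz")
def ray(d,u,v):
    V=d["V"];R=V[:3,:3];o=-R.T@V[:3,3]
    return o,R.T@np.array([(u-d["cx"])/d["f"],(v-d["cy"])/d["f"],1.])
def onz(d,u,v,z):
    o,r=ray(d,u,v); return o+r*(z-o[2])/r[2]
def proj(d,P):
    V=d["V"];c=V[:3,:3]@np.array(P)+V[:3,3]; return c[:2]/c[2]*d["f"]+[d["cx"],d["cy"]]
E
python3 - <<'E'
from h import *
for n in("scene","side","wrist"): grab(n,n+"0"); d=load(n+"0"); V=d["V"]; print(n,-V[:3,:3].T@V[:3,3],V[2,:3],d["f"])
s=manip.observe(); print(s, manip.pinch_z)
a=[load(n+"0")["p"] for n in("scene","side")]
E
```

```text
scene [ 0.13461296 -0.66676505  0.96500774] [ 0.34144759  0.56370425 -0.75209778] 473.79833662264934
side [ 0.3827548  -0.96274178  0.66071289] [ 0.15436359  0.85504674 -0.49504237] 507.66942495245627
wrist [0.16205905 0.53105654 0.37401078] [ 0.26186518 -0.12129281 -0.95745218] 312.26624152513375
{'time': 0.15, 'joint_positions': array([ 1.07339279e+00,  3.00311223e-01,  1.52141814e+00,  1.62658795e-05,
        1.32074680e+00, -6.65513541e-02]), 'qd': array([ 6.77196284e-05, -2.53680741e-03, -9.99117323e-04,  5.38960401e-04,
       -1.62299986e-03,  8.96457575e-04]), 'joint_torque': array([ 1.93920307e-03, -5.43664956e+01, -3.61891437e+01,  6.69358064e-05,
        3.09582167e-03, -2.78134661e-05]), 'tool_pos': array([0.22959286, 0.49958715, 0.23087796]), 'orientation': array([ 2.13765637e-01,  9.76884874e-01, -4.22113176e-04, -1.30487790e-04]), 'ft_force': array([ 0.05389183,  0.33255034, -0.26606553]), 'wrist_torque': array([-0.0358487 , -0.00781998, -0.02188819]), 'grip_force': 0.0, 'finger_gap': 0.9977054113663146} 0.0187
```

View pics/scene0.png

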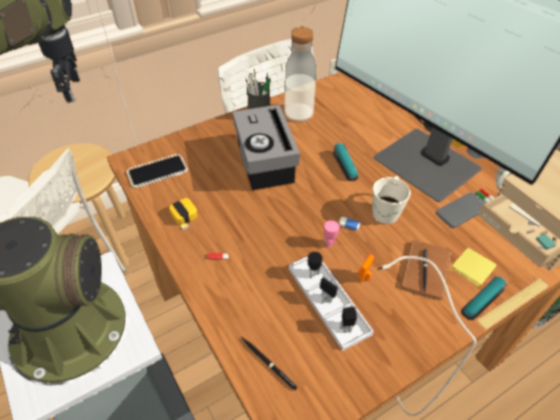

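View pics/side0.png

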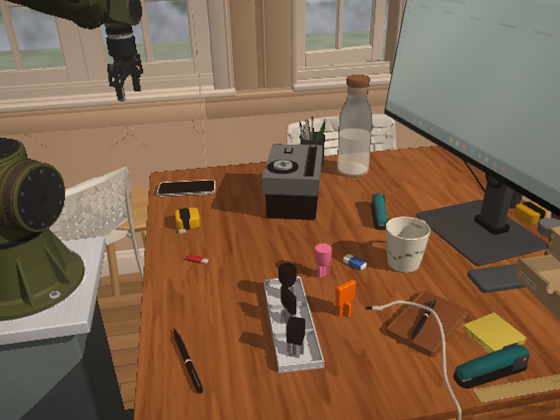

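The scene view shows the tray with three black heads: knob (315,261), paddle (329,288), block (349,316). The socket is at (260,142). In the side view the same keys are at (287,274), (289,299) and (295,330), with the socket at (283,166). The orange and pink look-alikes stand off the tray.

```bash
python3 - <<'E'
from h import *
S,D=load("scene0"),load("side0")
def tri(a,b):
    o1,r1=ray(S,*a);o2,r2=ray(D,*b);t=np.linalg.lstsq(np.c_[r1,-r2],o2-o1,rcond=None)[0]
    p,q=o1+r1*t[0],o2+r2*t[1]; return (p+q)/2,np.linalg.norm(p-q)
for n,a,b in[("knob",(315,261),(287,274)),("pad",(329,288),(289,299)),("block",(349,316),(295,330)),("sock",(260,142),(283,166))]:
    print(n,tri(a,b),onz(S,*a,.13 if n=="sock" else .05))
for n,d,(x0,y0,x1,y1) in(("s",S,(285,245,375,350)),("d",D,(260,255,330,375))):
    c=d["p"][y0:y1,x0:x1]; cv2.imwrite(f"pics/c_{n}.png",cv2.resize(c[:,:,::-1],None,fx=5,fy=5,interpolation=cv2.INTER_CUBIC))
c1=cv2.imread("pics/c_s.png");c2=cv2.imread("pics/c_d.png")
h=max(c1.shape[0],c2.shape[0]); f=lambda c:cv2.copyMakeBorder(c,0,h-c.shape[0],0,0,0)
c=np.hstack([f(c1),f(c2)]);print(c.shape);cv2.imwrite("pics/c.png",c[:600,:800])
E
```

```text
knob (array([ 0.54276711, -0.16732253,  0.05785551]), np.float64(0.0012983919240498552)) [ 0.5470006  -0.16268514  0.05      ]
pad (array([ 0.52979139, -0.24276482,  0.05656942]), np.float64(0.0014412982061914434)) [ 0.53188134 -0.2400205   0.05      ]
block (array([ 0.52495363, -0.32141859,  0.05403253]), np.float64(0.0016944362545431339)) [ 0.52757525 -0.31953066  0.05      ]
sock (array([0.60903327, 0.19837893, 0.12250033]), np.float64(0.0020463128431015727)) [0.60596285 0.19137788 0.13      ]
(600, 800, 3)
```

View pics/c.png

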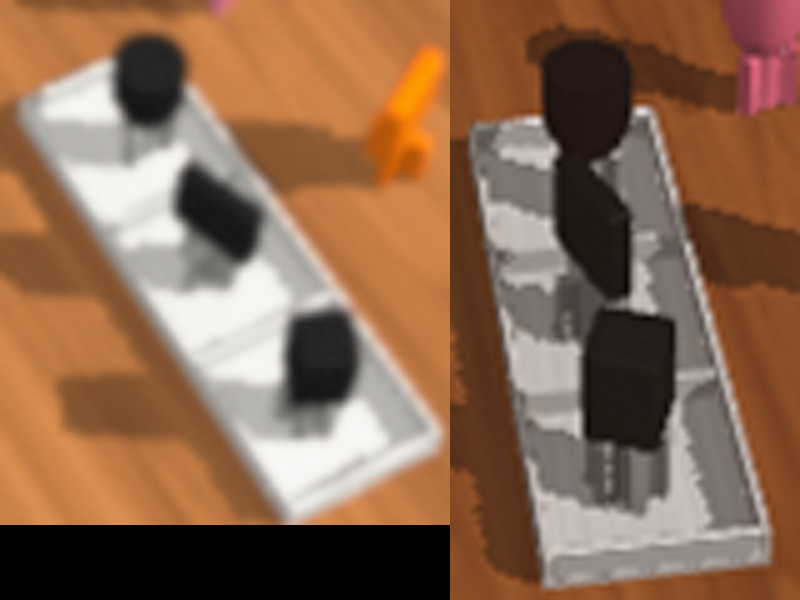

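```bash
python3 - <<'E'
from h import *
S=load("scene0")
a=onz(S,323,278.5,.07);b=onz(S,337,288,.07);print(a,b,np.degrees(np.arctan2(*(a-b)[1::-1])),np.linalg.norm(a-b),(a+b)/2)
E
```

```text
[ 0.52620928 -0.2222462   0.07      ] [ 0.53817289 -0.25853896  0.07      ] 108.24438775455026 0.03821377268992941 [ 0.53219109 -0.24039258  0.07      ]
```

arm_command([
  [0.36,-0.9,0,0,0,-0.13],
  [0.36,-0.9,0,0,0,-0.13],
  [0.36,-0.9,0,0,0,-0.13],
  [0.36,-0.9,0,0,0,-0.13],
  [0.36,-0.9,0,0,0,-0.13],
  [0.36,-0.9,0,0,0,-0.13],
  [0.36,-0.9,0,0,0,-0.13],
  [0.36,-0.9,0,0,0,-0.13],
  [0.36,-0.9,0,0,0,-0.13],
  [0.36,-0.9,0,0,0,-0.13],
], grip=-1)

```text
time: 1.15
tool_pos: [0.4101, 0.0471, 0.2313]
orientation: [0.408, 0.913, -0.0, 0.0]
ft_force: [0.3, 0.5, 0.2]
finger_gap: 0.999
grip_force: 0.0
```

arm_command([
  [0.242,-0.582,-0.12,0,0,-0.131],
  [0.242,-0.582,-0.12,0,0,-0.131],
  [0.242,-0.582,-0.12,0,0,-0.131],
  [0.242,-0.582,-0.12,0,0,-0.131],
  [0.242,-0.582,-0.12,0,0,-0.131],
  [0.242,-0.582,-0.12,0,0,-0.131],
  [0.242,-0.582,-0.12,0,0,-0.131],
  [0.242,-0.582,-0.12,0,0,-0.131],
  [0.242,-0.582,-0.12,0,0,-0.131],
])

```text
time: 2.05
tool_pos: [0.5304, -0.241, 0.1708]
orientation: [0.586, 0.811, -0.0, -0.001]
ft_force: [0.6, 0.5, 0.1]
finger_gap: 1.002
grip_force: 0.0
```

```bash
python3 - <<'E'
from h import *
grab("wrist","w1"); s=manip.observe(); print(s["time"],s["tool_pos"],s["orientation"],s["joint_positions"])
E
```

```text
2.1 [ 0.53046729 -0.24052015  0.17125404] [ 5.85247663e-01  8.10854563e-01  2.41311079e-05 -2.22306692e-04] [-4.88612886e-01  4.25059954e-01  1.49507453e+00  1.15292870e-04
  1.22189208e+00 -8.09077698e-01]
```

View pics/w1.png

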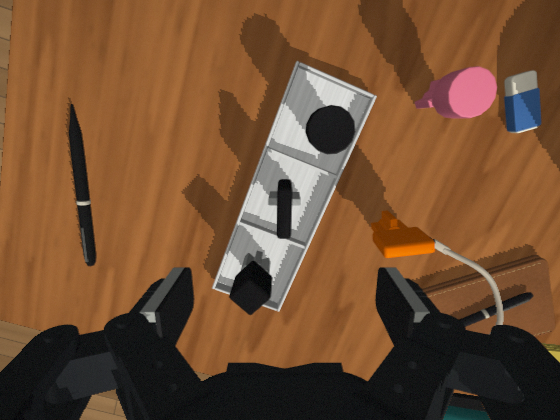

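Paddle key sits at about (285,208) in the wrist view, its blade nearly vertical in the picture from (285,180) to (285,238). The knob is at (330,130) and the block at (251,287).

```bash
python3 - <<'E'
from h import *
d=load("w1");g=d["p"].max(2).astype(int)
m=(g<45).astype(np.uint8);n,l,st,c=cv2.connectedComponentsWithStats(m)
for i in range(1,n):
    if st[i,4]>200: print(i,st[i],c[i])
i=l[208,285];M=(l==i).astype(np.uint8)
r=cv2.minAreaRect(cv2.findNonZero(M));print(r)
o=-d["V"][:3,:3].T@d["V"][:3,3];print("cam",o)
ys,xs=np.nonzero(M)
for z in(.07,.05,.03):
  P=np.array([onz(d,x,y,z)[:2] for x,y in zip(xs,ys)]);w,v=np.linalg.eigh(np.cov(P.T));a=v[:,1];a=a*np.sign(a[1])
  t=P@a;q=P@v[:,0];print(z,P.mean(0),np.degrees(np.arctan2(a[1],a[0])),np.ptp(t),np.ptp(q), a*(t.max()+t.min())/2+v[:,0]*(q.max()+q.min())/2, (o[:2]-P.mean(0))@a)
for u,v in((330,130),(251,287)): print(onz(d,u,v,.07))
E
```

```text
1 [  69  104   20   97 1048] [ 77.67748092 158.24427481]
2 [ 306  106   49   47 1785] [330.00336134 128.91988796]
3 [277 180  15  58 765] [283.7503268  208.29019608]
4 [ 78 205  18  60 571] [ 87.27845884 231.57267951]
5 [ 230  261   42   53 1465] [251.11194539 287.32901024]
6 [    0   268   560   152 43855] [286.63967621 371.21374986]
7 [502 293  30  16 222] [515.83783784 299.52252252]
((284.0, 208.5), (57.0, 14.0), 90.0)
cam [ 0.50671397 -0.17057803  0.3141105 ]
0.07 [ 0.52787427 -0.23656602] 106.90274812452533 0.04833852867161381 0.011347857269714268 [ 0.52799747 -0.23715925] 0.06928959961371679
0.05 [ 0.52960794 -0.24197242] 106.90274812452535 0.052298909669843574 0.012277588470407441 [ 0.52974123 -0.24261426] 0.07496650417052136
0.03 [ 0.53134161 -0.24737882] 106.90274812452536 0.05625929066807339 0.013207319671100504 [ 0.53148499 -0.24806927] 0.08064340872732587
[ 0.54167582 -0.16700299  0.07      ]
[ 0.52306394 -0.31364682  0.07      ]
```

arm_command([
  [-0.003,0.001,-0.1,0,0,-0.008],
  [-0.003,0.001,-0.18,0,0,-0.008],
  [-0.003,0.001,-0.24,0,0,-0.008],
  [-0.003,0.001,-0.27,0,0,-0.008],
  [-0.003,0.001,-0.27,0,0,-0.008],
  [-0.003,0.001,-0.27,0,0,-0.008],
])

```text
time: 2.7
tool_pos: [0.5299, -0.2407, 0.0379]
orientation: [0.595, 0.803, 0.0, 0.001]
ft_force: [0.5, -0.3, 0.6]
finger_gap: 1.001
grip_force: 0.0
```

arm_command([
  [0,0,0,0,0,0],
  [0,0,0,0,0,0],
  [0,0,0,0,0,0],
  [0,0,0,0,0,0],
  [0,0,0,0,0,0],
  [0,0,0,0,0,0],
  [0,0,0,0,0,0],
  [0,0,0,0,0,0],
], grip=1, force=60)

```text
time: 3.5
tool_pos: [0.5292, -0.2408, 0.0364]
orientation: [0.596, 0.803, 0.0, 0.0]
ft_force: [-1.0, 0.2, 2.7]
finger_gap: 0.132
grip_force: 59.4
```

arm_command([
  [0,0,0.1,0,0,0],
  [0,0,0.2,0,0,0],
  [0,0,0.3,0,0,0],
  [0,0,0.43,0,0,0],
  [0,0,0.43,0,0,0],
  [0.182,0.772,0.43,0,0,0],
  [0.182,0.772,0.43,0,0,0],
  [0.182,0.772,0.43,0,0,0],
  [0.182,0.772,0.43,0,0,0],
  [0.182,0.772,0.43,0,0,0],
  [0.182,0.772,0.43,0,0,0],
  [0.182,0.772,0.43,0,0,0],
  [0.182,0.772,0.43,0,0,0],
  [0.182,0.772,0.43,0,0,0],
  [0.182,0.772,0.43,0,0,0],
  [0.182,0.772,0.43,0,0,0],
])

```text
time: 5.1
tool_pos: [0.6201, 0.1444, 0.2511]
orientation: [0.596, 0.803, -0.0, -0.0]
ft_force: [0.2, -1.1, -0.3]
finger_gap: 0.135
grip_force: 58.9
```

```bash
python3 - <<'E'
from h import *
grab("wrist","w2"); s=manip.observe(); print(s["time"],s["tool_pos"],s["orientation"],s["joint_positions"],s["grip_force"])
E
```

```text
5.15 [0.62013164 0.14410261 0.25127163] [ 5.96057505e-01  8.02941739e-01 -1.16608233e-04 -1.42284847e-05] [ 1.70856454e-01  4.84715049e-01  1.22041180e+00 -1.41569004e-04
  1.43665426e+00 -1.22756826e-01] 58.901304602622986
```

View pics/w2.png

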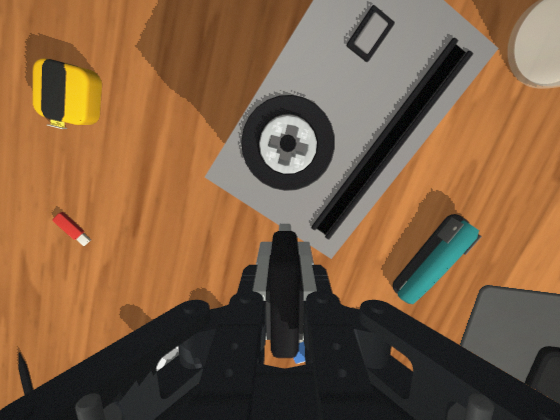

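Ring centre is near (288,144) with the cross-shaped slots turned roughly 10° clockwise from the picture axes. The held paddle spans (287,232) to (285,357), aligned with the fingers.

```bash
python3 - <<'E'
from h import *
d=load("w2");p=d["p"];g=p.max(2).astype(int)
tcp=np.array([.6201,.1441,.2513]);th=2*np.arctan2(.80294,.59606);ax=np.array([np.cos(th),np.sin(th)]);ay=np.array([ax[1],-ax[0]])
print("toolx deg",np.degrees(th))
# bright steel ring
m=np.zeros(g.shape,np.uint8);m[100:190,245:330]=(g[100:190,245:330]>60)
n,l,st,c=cv2.connectedComponentsWithStats(m);i=l[144,265];print(st[i])
cnt=max(cv2.findContours((l==i).astype(np.uint8),0,1)[0],key=cv2.contourArea)
P=np.array([onz(d,u,v,.13)[:2] for u,v in cnt[:,0,:]],np.float32)
(cx,cy),ss,_=cv2.fitEllipse(P*1000);print("ring",cx,cy,ss)
# slots
for z,rl in((.13,(11,14)),):
  ang=np.arange(0,360,1.);pr=[]
  for a in ang:
    q=[]
    for r in np.linspace(*rl,5):
      u,v=proj(d,[(cx+r*np.cos(np.radians(a)))/1e3,(cy+r*np.sin(np.radians(a)))/1e3,z]);q.append(cv2.getRectSubPix(p.astype(np.uint8),(1,1),(float(u),float(v))).mean())
    pr.append(np.mean(q))
  pr=np.array(pr);F=(pr*np.exp(4j*np.radians(ang))).sum();print(rl,"dark angle mod90",(np.degrees(np.angle(-F))/4)%90,abs(F)/pr.sum());
  print(pr[::6].astype(int))
# slot-floor/bore parallax check left out; paddle
m=((g<70)&(l!=-1)).astype(np.uint8)
for row in(240,280,320,345): print(row,g[row,265:305])
print("col",g[225:365:2,286])
for v in(230,233,355,357,359):
  for z in(.218+.03,.288): 
    X=onz(d,286,v,z)[:2]-tcp[:2];print(v,z,"toolx",X@ax,"tooly",X@ay)
E
python3 -c "
import cv2;c=cv2.imread('pics/w2.png');cv2.imwrite('pics/w2c.png',cv2.resize(c[90:370,230:340],None,fx=2.1,fy=2.1))"
```

```text
toolx deg 106.82353903442721
[ 259  114   58   60 2477]
ring 606.40283203125 196.85557556152344 (47.016319274902344, 47.60960006713867)
(11, 14) dark angle mod90 2.8487036557483574 0.21132898283919022
[103 103 103 103 139 193 200 197 199 209 206 179 118 103 103 103 103 103
 103 139 193 201 211 213 215 207 195 134 103 102 103 103  99  88 108 180
 201 203 199 204 206 192 130  96  95  95  98  98  99 125 184 198 195 191
 202 202 170 101  90 103]
240 [185 184 180 177 174 177 167  91  19  18  18  18  23  21  17  17  18  16
  22  18  20  20  23  17  17  16  16  20  17  15  16  26 112 192 193 191
 186 171 156 153]
280 [100  88  38  25  19  23  24  25  27  26  29  26  27  26  26  27  31  26
  24  29  28  22  26  23  29  26  25  31  23  24  22  22  21  16  17  17
  33  63 101 101]
320 [42 55 66 64 62 42 29 31 26 31 33 34 35 36 36 36 29 27 28 26 21 26 23 24
 23 21 26 25 22 25 23 21 16 24 36 34 39 39 34 36]
345 [164 186 188 182 175 127  26  27  27  29  30  35  35  39  38  37  38  37
  39  37  39  42  39  45  43  41  45  44  43  41  35  31  30  59 118 136
 137 135 127  83]
col [ 94  92  95  19  2
[... 216 characters left out ...]
  38  40  42  41  41  42  41  42  56 164 163 158]
230 0.248 toolx 0.021921872206460073 tooly 0.0004400424661778428
230 0.288 toolx 0.036352454709250165 tooly 0.0002230078888151526
233 0.248 toolx 0.02033295367658242 tooly 0.00044397883746893874
233 0.288 toolx 0.03519789170719023 tooly 0.000225868191951898
355 0.248 toolx -0.05332624075880336 tooly 0.0006264614083765994
355 0.288 toolx -0.01832541931063884 tooly 0.00035846632138972245
357 0.248 toolx -0.054701789346499205 tooly 0.0006298691790510096
357 0.288 toolx -0.019324940354056727 tooly 0.00036094252508810234
359 0.248 toolx -0.0560835260146743 tooly 0.00063329228001561
359 0.288 toolx -0.020328957870163974 tooly 0.00036342986830414144
```

View pics/w2c.png

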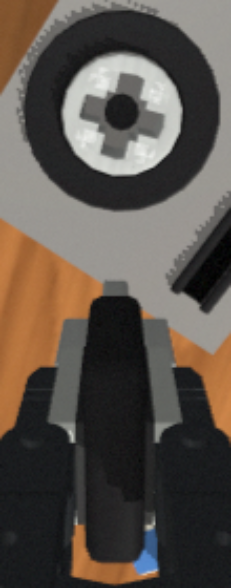

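```bash
python3 - <<'E'
from h import *
d=load("w2");g=d["p"].astype(int)
tcp=np.array([.6201,.1441,.2513]);th=2*np.arctan2(.80294,.59606);ax=np.array([np.cos(th),np.sin(th)]);ay=np.array([ax[1],-ax[0]])
print(g[218:234,285].mean(1).astype(int));print(g[228,270:302].mean(1).astype(int))
for v in(223,224,225):
  X=onz(d,285.5,v,.218)[:2]-tcp[:2];print(v,X@ax-.015,X@ay)
E
```

```text
[150 151 149 149 150 133  93  91  94  91  91  93  89  13  18  13]
[117 117 119 124 127 131 131 128 122 102  96  92  92  92  91  91  93  92
  89  89  94 136 149 149 150 149 149 149 150 151 151 148]
223 0.0005226158013115958 0.00029418978938449623
224 -0.00010568559918978232 0.000295455689391642
225 -0.0007352151599333018 0.0002967240638929117
```

arm_command([
  [-0.0274,0.1056,0,0,0,-0.078],
  [-0.0274,0.1056,0,0,0,-0.078],
  [-0.0274,0.1056,0,0,0,-0.078],
  [-0.0274,0.1056,-0.08,0,0,-0.078],
  [-0.0274,0.1056,-0.14,0,0,-0.078],
  [-0.0274,0.1056,-0.162,0,0,-0.078],
  [-0.0274,0.1056,-0.162,0,0,-0.078],
  [-0.0274,0.1056,-0.162,0,0,-0.078],
])

```text
time: 5.95
tool_pos: [0.6073, 0.1975, 0.172]
orientation: [0.689, 0.725, 0.001, 0.001]
ft_force: [0.7, -0.7, -0.3]
finger_gap: 0.134
grip_force: 58.9
```

```bash
python3 - <<'E'
from h import *
for n in("wrist","scene","side"): grab(n,n+"3")
s=manip.observe(); print(s["time"],s["tool_pos"],s["orientation"],s["ft_force"])
a=[cv2.imread("pics/wrist3.png")[130:300,200:370]]
for n in("scene","side"):
  d=load(n+"3");u,v=proj(d,[.606,.197,.14]).astype(int);a.append(cv2.imread(f"pics/{n}3.png")[v-30:v+30,u-30:u+30]);print(u,v)
cv2.imwrite("pics/t3.png",np.hstack([cv2.resize(x,(266,266),interpolation=2) for x in a]))
E
```

```text
6.1 [0.60707654 0.19798646 0.17197843] [6.89192471e-01 7.24577259e-01 1.05743748e-03 6.44221362e-04] [-0.1197078  -0.04706709 -0.10697785]
258 137
282 159
```

View pics/t3.png

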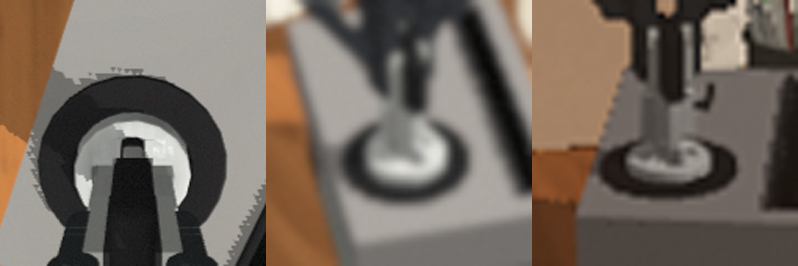

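The wrist crop shows the held key over the ring, laterally centred on it. I'll re-measure the ring and the rib foot from this view.

```bash
python3 - <<'E'
from h import *
from scipy.optimize import least_squares
d=load("wrist3");g=d["p"].max(2).astype(int)
th=2*np.arctan2(.72458,.68919);ax=np.array([np.cos(th),np.sin(th)]);ay=np.array([ax[1],-ax[0]]);tcp=np.array([.6071,.1980])
# ring outer edge: from approx centre cast outward in upper half, bright->black
c0=np.array([.6064,.1969]);Q=[]
for a in np.radians(np.arange(-15,196,5)):
  q=ax*np.sin(a)+ay*np.cos(a);last=None
  for r in np.arange(.018,.030,.0002):
    u,v=proj(d,[*(c0+q*r),.13])
    if g[int(round(v)),int(round(u))]>90: last=r
  if last and last<.0285: Q.append(c0+q*last)
Q=np.array(Q);f=least_squares(lambda s:np.hypot(*(Q-s[:2]).T)-.024,c0,loss="soft_l1",f_scale=.0005);print(len(Q),"ring",f.x,"rel tool",(f.x-tcp)@ax,(f.x-tcp)@ay,np.abs(f.fun).mean())
print(g[205:235,284]);print(g[222,265:305]);
for v in range(214,226,2):
  for z in(.139,):X=onz(d,284,v,z)[:2]-tcp;print(v,"c",X@ax-.015,X@ay)
E
```

```text
43 ring [0.60642258 0.19872951] rel tool 0.0007624910345068732 -0.0006400737404224985 0.0004459629962314915
[ 97 105 145 209 212 214 217 217 220 220 221 220 157  21  15  19  19  30
  54  94  96  97  97  97  99  89  19  25  20  15]
[149 152 150 147 146 143 145 145 143 144 150 140  80  24  22  25  23  33
  35  30  27  24  28  22  25  19  47 134 216 222 223 220 219 216 218 215
 214 213 219 231]
214 c 0.0052733251126338525 -0.0006225361075328106
216 c 0.0040380179338682515 -0.0006223880848620414
218 c 0.0027979211222519465 -0.0006222394882658073
220 c 0.0015530067675495057 -0.0006220903143997304
222 c 0.00030324674225143747 -0.0006219405598934033
224 c -0.0009513873005441605 -0.0006217902213500178
```

arm_command([
  [-0.001,0,-0.01,0,0,0],
  [-0.001,0,-0.02,0,0,0],
  [-0.001,0,-0.028,0,0,0],
  [-0.001,0,-0.034,0,0,0],
  [-0.001,0,-0.034,0,0,0],
])

```text
time: 6.6
tool_pos: [0.606, 0.1977, 0.1526]
orientation: [0.689, 0.724, -0.0, 0.0]
ft_force: [2.4, -3.4, -3.2]
finger_gap: 0.133
grip_force: 58.4
```

arm_command([
  [0.001,-0.002,-0.006,0,0,0],
  [0.001,-0.002,-0.012,0,0,0],
  [0.001,-0.002,-0.018,0,0,0],
  [0.001,-0.002,-0.018,0,0,0],
], force=90)

```text
time: 7.0
tool_pos: [0.6063, 0.1972, 0.1438]
orientation: [0.689, 0.725, -0.0, -0.0]
ft_force: [0.3, -0.4, -0.4]
finger_gap: 0.124
grip_force: 89.9
```

arm_command([
  [0,0,-0.008,0,0,0],
  [0,0,-0.014,0,0,0],
  [0,0,-0.019,0,0,0],
  [0,0,-0.022,0,0,0],
  [0,0,-0.022,0,0,0],
])

```text
time: 7.5
tool_pos: [0.6066, 0.1972, 0.1337]
orientation: [0.689, 0.725, 0.0, 0.0]
ft_force: [-2.4, 0.6, 7.0]
finger_gap: 0.132
grip_force: 91.2
```

arm_command([
  [0.001,0,-0.002,0,0,0],
  [0.001,0,-0.003,0,0,0],
  [0.001,0,-0.003,0,0,0],
  [0.001,0,-0.003,0,0,0],
])

```text
time: 7.9
tool_pos: [0.6068, 0.1973, 0.1334]
orientation: [0.689, 0.725, 0.0, 0.0]
ft_force: [-8.5, -1.5, 16.3]
finger_gap: 0.128
grip_force: 92.7
```

arm_command([
  [-0.002,0,0,0,0,0],
  [-0.002,0,0,0,0,0],
  [-0.002,0,0,0,0,0],
])

```text
time: 8.2
tool_pos: [0.6066, 0.1973, 0.1335]
orientation: [0.689, 0.725, 0.001, 0.001]
ft_force: [-2.7, -1.2, 14.1]
finger_gap: 0.125
grip_force: 92.0
```

```bash
python3 - <<'E'
from h import *
for n in("wrist","scene","side"): grab(n,n+"4")
s=manip.observe(); print(s["time"],s["tool_pos"],s["ft_force"],s["grip_force"])
a=[cv2.imread("pics/wrist4.png")[130:300,200:370]]
for n in("scene","side"):
  d=load(n+"4");u,v=proj(d,[.606,.197,.14]).astype(int);a.append(cv2.imread(f"pics/{n}4.png")[v-30:v+30,u-30:u+30])
b=cv2.imread("pics/side4.png")[240:380,225:365]
cv2.imwrite("pics/t4.png",np.hstack([cv2.resize(x,(200,200),interpolation=2) for x in a+[b]]))
E
```

```text
8.35 [0.60657688 0.19728748 0.13345799] [-3.05100048 -1.11900541 13.81967943] 92.03296422958374
```

View pics/t4.png

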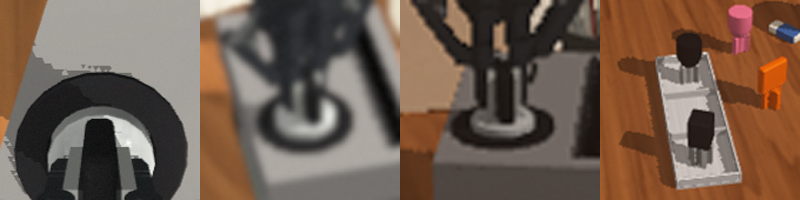

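The pictures show the paddle's underside on the rim and the other two keys still standing. The upward force of 14 N exceeds the spring's 8 N, so the key is home.

```bash
python3 -c "
from bench import manip
print(manip.hand_in())"
```

```text
the job is handed in; nothing more can be done
None
```

The paddle key is pressed fully home in the socket and still held in the fingers; the other two keys stand in their compartments, and the job is handed in (no verdict was returned).

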